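Change the sundae sauce: close the caramel, hold the strawberry over the cup

ROBOT

A 7-joint arm with a two-finger parallel gripper is mounted at the origin on the work surface. World frame = base frame: x ahead of the robot, y to its left, z up, the work surface at z = 0. Lengths are in m, angles in rad, forces in N, time in s.
With the tool pointing down it reaches from about 0.425 to 0.875 m from the base axis. Payload 4.7 kg.
Tool frame: the origin (TCP) lies midway between the tips of the shut fingers; the grasp point (between the pads) lies 19 mm behind it; z points along the fingers, x is the direction in which the jaws open and shut, and the axes are right-handed (so a half turn about z gives the same grasp; the last joint's range is limited). The gripper opens to 87 mm and grips with 3 to 60 N. Pads are 19 mm wide; open, the fingers measure 117 mm over their backs; the gripper's body (75 mm by 190 mm) begins 51 mm behind the grasp point.
Start: joints at [-1.206, 0.321, -0.07, 1.45, 0.023, 1.371, -0.057], TCP at [0.223, 0.61, 0.223] pointing down, gripper open.
Joint ranges: [-2.86, 2.86], [-0.3, 2.09], [-1.38, 1.24], [0.06, 2.45], [-1.56, 4.7], [0.09, 2.05], [-2.69, 2.69]. Speed limits (rad/s): [2.57, 2.57, 3.14, 3.14, 3.14, 3.14, 3.14].

INTERFACE

Orientations are given as [roll, pitch, yaw] about the fixed x, y, z axes, in that order (R = Rz(yaw) Ry(pitch) Rx(roll)).
In Python, from rig import robot gives the robot as it stands.
- The arm moves only by the shell command python3 -m inch 'ROWS' [OPENING] [FORCE]. ROWS is JSON, a list of rows, each a list of 4 numbers: the shift along the tool's x, y, z in cm, then the turn about the tool's z in degrees. A call has exactly 5 rows; each row is the pose to reach, as a shift and turn from the pose commanded when the call began, along the tool's axes at that moment; what a row does not reach only later rows make up. A row lasts 1/10 s, in which the tool goes at most 50 mm and 8.59 degrees, less where a joint would pass 70% of its speed; a pose out of reach is approached as far as the arm can. A call with a gripper value outside its range is refused whole. OPENING is the opening, from 0 (shut) to 1 (fully open), set as the call begins (- or left out, the last holds). The fingers move at their own pace and stop on an object; FORCE is the grip in N (left out, the last holds). Time passes only in rows, so rows that repeat a pose let the fingers close, or fill a call up. It gives the time, the measured TCP pose, the force and the opening at its end, in the units of the state.
- robot.get_obs(): the state, without advancing time (a new reading comes with each control period).
- robot.snapshot(name): name is "scene" or "top"; returns the picture (420x560x3 uint8, blue, green, red); there is no depth.
- robot.calibration(name): a dict with "fx", "fy", "cx", "cy" (pixels), "k1" (the pictures are not rectified: a ray, as slopes to the right and down, at radius r is drawn at 1 + k1 r^2 times it, then the intrinsics apply), "T" (4x4, takes a point from camera to world coordinates). Camera axes: x right, y up, looking along -z (the intrinsics and any distortion apply to the point x, -y, -z); pixel columns grow to the right and rows downward; lengths in m; the calibration is good to about 2 mm. A picture is of the moment at which its call begins. calibration takes no time and is no camera call.
- robot.hand_in(): hands the job in, once; it reports no verdict.
The state is a dict: "time": time; "qpos": joint angles; "dq": joint speeds; "effort": joint torques, N m; "tool_pos": TCP position; "orientation": TCP orientation; "force": force on the tool from outside, world axes, zero at the start; "ft_torque": the same for the moment, N m; "gripper_width": finger opening in m.
Only numpy, scipy, OpenCV 4.12 (cv2) and the standard library are available. Lean on these libraries where they do the work, as an engineer would, in place of code of your own. Each camera call takes 0.05 s, during which the arm holds its last target. There are 200 camera calls.

TASK

The next sundae takes strawberry sauce, not caramel: first press the flip cap of the amber caramel bottle fully shut, then flick the cap of the red strawberry bottle wide open while it still sits in the rack. Draw the red bottle out of its sleeve and tip it well past level, so that its nozzle points down over the middle of the empty cup, close above the rim without touching it, and finish holding it there, still and ready to squeeze. Leave the two other bottles in the rack with their caps shut, and do not disturb the cup or the other things on the counter.

Things in the scene. Friction and masses are not known exactly. Their poses are not given: they have to be found in the camera images.
- strawberry: red strawberry sauce squeeze bottle, 174 mm long, 0.2 to 0.4 kg: round body 50 mm in diameter up to 135 mm from the foot, shoulder to 150 mm, white collar 35 mm in diameter to 166 mm, nozzle on the axis to 174 mm. Origin: centre of its foot; z runs to the nozzle. Sits 80 mm deep in a sleeve (2.5 mm play all round), z leaning 28 deg from vertical towards its x axis, away from the robot; draws out along z.
- strawberry_cap (a joint): white flip cap of the red strawberry bottle: disc 36 mm in diameter, 12 mm thick, over the nozzle. Reads 0 fully shut, flat on the collar; grows to a stop at 2.2 rad as it swings up and over to the hinge side, the bottle's +y. Under 1 N at the tab moves it; no spring, stays where left. Thumb tab opposite the hinge (-y side): 14 mm wide, stands out 8 mm, its underside 6 mm above the collar. Starts shut.
- strawberry_hinge (a point): hinge of the red strawberry bottle's cap: on the bottle 19 mm from its axis on its +y side (the left seen from the robot), 166 mm from the foot; the hinge line runs along the bottle's x. Axes as the bottle's. The shut cap's disc reaches 37 mm (its tab 45 mm) from here along the bottle's -y and 12 mm along its z.
- strawberry_nozzle (a point): tip of the red bottle's nozzle, on its axis 174 mm from the foot (under the cap while that is shut). Axes as the bottle's.
- caramel: amber-yellow caramel sauce bottle, the same model as the red one, origin and axes alike. Stays in the rack.
- caramel_cap (a joint): white flip cap of the amber caramel bottle: disc 36 mm in diameter, 12 mm thick, over the nozzle. Reads 0 fully shut, flat on the collar; grows to a stop at 2.2 rad as it swings up and over to the hinge side, the bottle's +y. Under 1 N at the tab moves it; no spring, stays where left. Thumb tab opposite the hinge (-y side): 14 mm wide, stands out 8 mm, its underside 6 mm above the collar. Starts open, at 1.7 to 2.0 rad.
- caramel_hinge (a point): hinge of the amber caramel bottle's cap: on the bottle 19 mm from its axis on its +y side (the left seen from the robot), 166 mm from the foot; the hinge line runs along the bottle's x. Axes as the bottle's. The shut cap's disc reaches 37 mm (its tab 45 mm) from here along the bottle's -y and 12 mm along its z.
- chocolate: dark brown chocolate sauce bottle, the same model, origin and axes alike, in the third sleeve: leave it alone. The order of the three bottles in the rack varies.
- chocolate_cap (a joint): white flip cap of the brown chocolate bottle: disc 36 mm in diameter, 12 mm thick, over the nozzle. Reads 0 fully shut, flat on the collar; grows to a stop at 2.2 rad as it swings up and over to the hinge side, the bottle's +y. Under 1 N at the tab moves it; no spring, stays where left. Thumb tab opposite the hinge (-y side): 14 mm wide, stands out 8 mm, its underside 6 mm above the collar. Starts shut and stays shut.
- rack: fixed stainless rack, 294 mm long (its y), 115 mm deep, 110 mm high: three round sleeves side by side, centres 95 mm apart, 55 mm inside, 60 mm outside, 80 mm deep, all reclined 28 deg from vertical towards its x, away from the robot. Origin: on the counter under the middle of its length; x away from the robot, z up.
- cup: empty white paper cup with a blue band, loose and light (30 g), mouth 92 mm in diameter, foot 66 mm, 70 mm high. Origin: centre of its underside; z up.
- cup_rim (a point): centre of the cup's mouth, 70 mm above the counter.
- cup_stack: stack of upturned paper cups, 84 mm in diameter, 95 mm high, loose bystander. Origin: centre of its underside.
- shake_cup: tall stainless steel milkshake cup, 92 mm in diameter, 170 mm high, loose bystander. Origin: centre of its underside.
- topping_bowl: small stainless steel bowl, 100 mm in diameter, 42 mm high, loose bystander. Origin: centre of its underside.
There are look-alikes about, which are no part of the job. Leave any green or purple look-alike of the strawberry alone.

How it is judged:
By the outcome, as a careful person would: the job done as asked, in the order asked, and still so for the second after the job is handed in, while the arm keeps its last pose, push and grip.
It also fails if it takes over 58 s, if anything falls off the work surface, if the arm or the gripper's body presses on something with over 40 N, if the wrist force passes 120 N, or if a joint passes its speed limit or range.

## Working session

There is one attempt and no reset: what is moved stays moved. The work goes in short steps, Python scripts to look and compute and a shell command to move; the robot and the scene stay as the last step left them, time stands still between calls to the robot, and variables do not carry over. Pictures are saved under pics/ and viewed, about 8 in all and at most 12, crops included, and the job is handed in when it is done.

```bash
ls; mkdir -p pics; python3 - <<'E'
from rig import robot
import cv2,numpy as np
np.set_printoptions(precision=4,suppress=True)
for n in("scene","top"):
    cv2.imwrite(f"pics/{n}0.png",robot.snapshot(n)); c=robot.calibration(n); print(n,c)
print(robot.get_obs())
E
```

```text
pics
scene {'fx': 395.5868238505101, 'fy': 395.5868238505101, 'cx': 285.0895076297318, 'cy': 213.25824856053066, 'k1': -0.052565668777089396, 'T': array([[ 0.4151, -0.7408,  0.5281,  1.118 ],
       [ 0.9096,  0.348 , -0.2269, -0.2524],
       [-0.0157,  0.5746,  0.8183,  1.0566],
       [ 0.    ,  0.    ,  0.    ,  1.    ]])}
top {'fx': 480.45101592833345, 'fy': 480.45101592833345, 'cx': 274.0801194442974, 'cy': 211.7439149751921, 'k1': -0.10522926566386227, 'T': array([[-0.0139,  0.9924, -0.1221,  0.3153],
       [-0.9997, -0.0115,  0.02  ,  0.0223],
       [ 0.0185,  0.1224,  0.9923,  1.7263],
       [ 0.    ,  0.    ,  0.    ,  1.    ]])}
{'time': 0.1, 'qpos': array([-1.2059,  0.3218, -0.0701,  1.4515,  0.0226,  1.3708, -0.0569]), 'dq': array([-0.0006, -0.0011, -0.0007, -0.0032,  0.0026,  0.0021, -0.0002]), 'effort': array([ -0.    , -49.2572,  -0.406 , -31.3401,  -0.0644,   0.0394,
         0.0001]), 'tool_pos': array([0.2233, 0.6099, 0.2216]), 'orientation': array([3.1415, 0.0017, 1.22  ]), 'force': array([ 0.0469,  0.4502, -0.8324]), 'ft_torque': array([-0.0024,  0.0157,  0.0332]), 'gripper_width': 0.08687216504259339}
```

View pics/scene0.png

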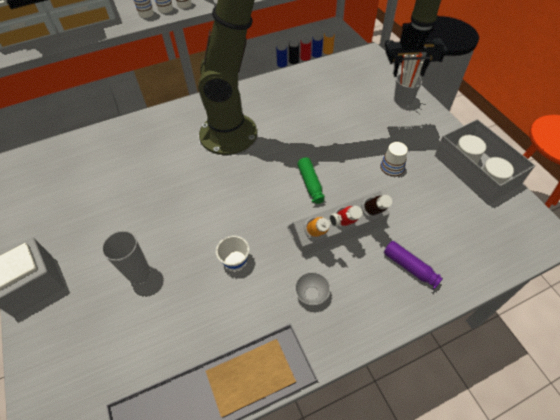

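View pics/top0.png

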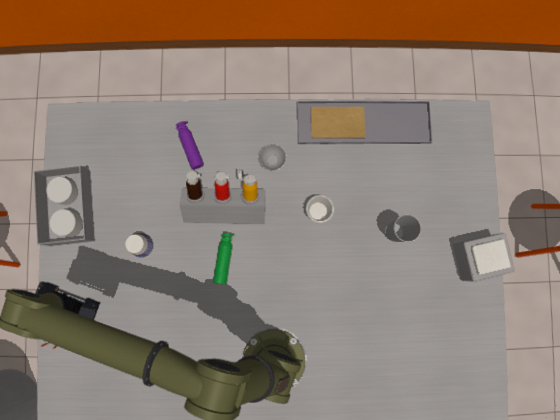

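The scene view shows the rack with amber at (318,227), red at (347,215) and brown at (376,205). The empty cup is at (233,252), the bowl at (313,291), the shake cup at (130,260) and the cup stack at (396,158). The green and purple bottles lie loose on the counter as look-alikes, so the upright red one in the middle sleeve is the strawberry. In the top view, brown is at (194,186), red at (222,187), amber at (250,188) and the cup at (319,209).

```bash
python3 - <<'E'
import cv2,numpy as np
a=cv2.imread("pics/top0.png")[160:235,170:345]; b=cv2.imread("pics/scene0.png")[180:280,205:405]
a=cv2.resize(a,None,fx=4,fy=4,interpolation=3); b=cv2.resize(b,None,fx=4,fy=4,interpolation=3)
a=cv2.copyMakeBorder(a,0,0,0,800-a.shape[1],0)
cv2.imwrite("pics/crop0.png",np.vstack([a[:300],b])[:700])
im=cv2.resize(np.vstack([a,b]),(800,700)); cv2.imwrite("pics/crop0.png",cv2.resize(im,(685,600)))
cv2.imwrite("pics/ct.png",a); cv2.imwrite("pics/cs.png",b)
E
```

```text
(no output)
```

View pics/ct.png

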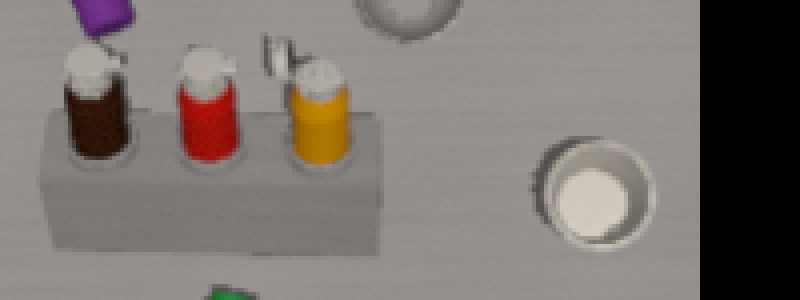

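View pics/cs.png

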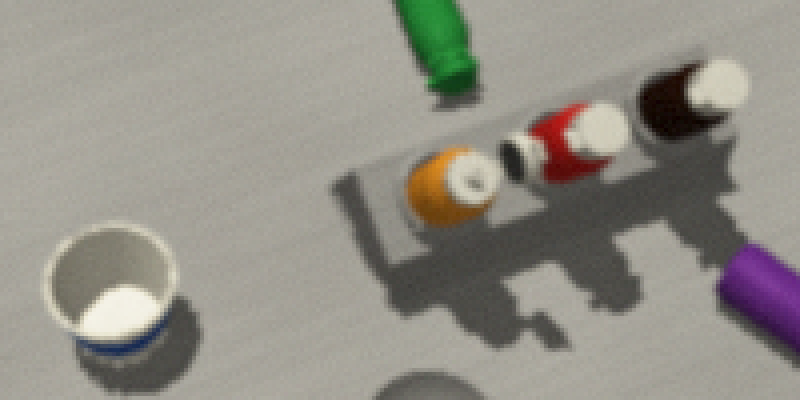

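```bash
cat >h.py <<'E'
from rig import robot
import numpy as np,cv2
from scipy.optimize import least_squares
from scipy.spatial.transform import Rotation as Ro
np.set_printoptions(precision=4,suppress=True)
def proj(n,P):
    c=robot.calibration(n); P=np.atleast_2d(P); p=(P-c["T"][:3,3])@c["T"][:3,:3]
    u=np.c_[p[:,0],-p[:,1]]/-p[:,2:]; u=u*(1+c["k1"]*(u**2).sum(1,keepdims=True))
    return u*[c["fx"],c["fy"]]+[c["cx"],c["cy"]]
def T(px): return (np.array(px,float)-1.5)/4+[170,160]
def S(px): return (np.array(px,float)-1.5)/4+[205,180]
def axes(yaw,l=np.radians(28)):
    x=np.array([np.cos(yaw),np.sin(yaw),0]);y=np.array([-x[1],x[0],0]);z0=np.array([0,0,1.])
    return np.c_[np.cos(l)*x-np.sin(l)*z0, y, np.sin(l)*x+np.cos(l)*z0]
E
python3 - <<'E'
from h import *
obs_t=T([[88,60],[205,64],[322,72]]); obs_s=S([[722,83],[604,128],[473,179]])
L=[.178,.178,.174]
def pts(v):
    A=axes(v[3]); return [v[:3]+A@[0,(1-i)*.095,L[i]] for i in range(3)]
r=least_squares(lambda v:np.r_[(proj("top",pts(v))-obs_t).ravel(),(proj("scene",pts(v))-obs_s).ravel()],[.6,.1,.05,0])
print(r.x,np.degrees(r.x[3]));print(r.fun.reshape(-1,2)); v=r.x
# overlay positions for foot-of-body checks: lean plane
A=axes(v[3]); print("pts",np.array(pts(v)))
# cup rim
ct=T([602,193]);cs=S([110,282])
r2=least_squares(lambda q:np.r_[(proj("top",[[*q,.07]])-ct).ravel(),(proj("scene",[[*q,.07]])-cs).ravel()],[.6,-.2]);print("cup",r2.x,r2.fun)
r2=least_squares(lambda q:np.r_[(proj("top",[q])-ct).ravel(),(proj("scene",[q])-cs).ravel()],[.6,-.2,.07]);print("cup3d",r2.x,r2.fun)
ct=T([281,56]);cs=S([516,158])
r2=least_squares(lambda q:np.r_[(proj("top",[q])-ct).ravel(),(proj("scene",[q])-cs).ravel()],[.6,0,.2]);print("open cap",r2.x,r2.fun)
H=v[:3]+A@[0,-.095+.019,.166]; print("car hinge",H,"cap in bottle axes rel hinge",(r2.x-H)@A)
# rack base front corners 
for px in([52,248],[378,253]):
    r2=least_squares(lambda q:(proj("top",[[*q,0]])-T(px)).ravel(),[.6,0]);print("base",r2.x)
# draw model
t=cv2.resize(cv2.imread("pics/top0.png")[160:235,170:345],None,fx=4,fy=4,interpolation=3)
s=cv2.resize(cv2.imread("pics/scene0.png")[180:280,205:405],None,fx=4,fy=4,interpolation=3)
a=np.linspace(0,2*np.pi,60)
for im,n,o in((t,"top",[170,160]),(s,"scene",[205,180])):
    def dr(P,col): cv2.polylines(im,[np.int32((proj(n,P)-o)*4+1.5)],False,col,1)
    for i in range(3):
        f=v[:3]+A@[0,(1-i)*.095,0]
        for z,R in((.08,.0275),(.08,.025),(.135,.025),(.166,.0175),(.178,.018)):
            dr(f+np.c_[R*np.cos(a),R*np.sin(a),0*a+z]@A.T,(0,255,0))
    dr(np.c_[[r2.x[0]*0]*1,[0],[0]],(0,0,0))
    c=np.array([0,0,0])
    import json
    cup=least_squares(lambda q:np.r_[(proj("top",[[*q,.07]])-T([602,193])).ravel(),(proj("scene",[[*q,.07]])-S([110,282])).ravel()],[.6,-.2]).x
    dr(np.c_[cup[0]+.046*np.cos(a),cup[1]+.046*np.sin(a),0*a+.07],(255,0,0)); dr(np.c_[cup[0]+.033*np.cos(a),cup[1]+.033*np.sin(a),0*a],(255,0,0))
t=cv2.copyMakeBorder(t,0,0,0,800-t.shape[1],0)
cv2.imwrite("pics/ov.png",cv2.resize(np.vstack([t[:280],s[:400]]),(705,600)))
E
```

```text
[ 0.5439  0.1673  0.0208 -0.0321] -1.8415024482113573
[[ 0.087   0.3442]
 [-0.2589 -0.0963]
 [-0.5159 -0.7359]
 [-0.0281  0.4494]
 [-0.7516  0.2772]
 [ 0.0955 -0.7473]]
pts [[0.6305 0.2596 0.1779]
 [0.6275 0.1646 0.1779]
 [0.6225 0.0697 0.1744]]
cup [ 0.5327 -0.1709] [-0.2992 -0.5121 -0.3992 -0.3638]
cup3d [ 0.5317 -0.1709  0.0662] [-0.4127 -0.1031 -0.3472  0.0336]
open cap [0.6299 0.0987 0.1878] [ 0.7093  0.3296  0.6326 -0.0505]
car hinge [0.6194 0.0889 0.1673] cap in bottle axes rel hinge [-0.0006  0.0101  0.0229]
base [0.4956 0.3184]
base [0.4877 0.024 ]
```

View pics/ov.png

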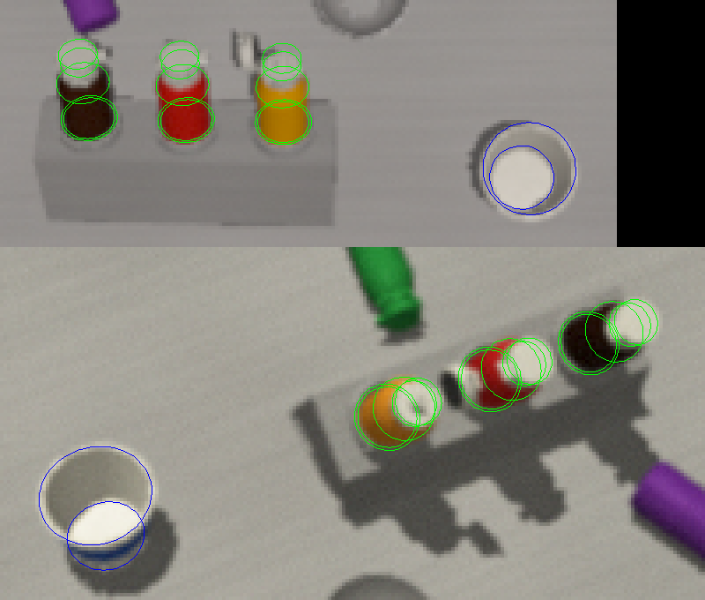

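The overlay fits within about 1 px, or roughly 3 mm. The interface only offers turns about the tool's z, so tilting the tool needs checking. I'll try how a pose at the edge of reach is approached, well clear of everything.

```bash
python3 -m inch --help 2>&1 | head -20; python3 -m inch '[[0,0,-5,0],[0,0,-10,0],[0,0,-15,0],[0,0,-20,0],[0,0,-25,0]]'; python3 -m inch '[[0,0,-5,0],[0,0,-10,0],[0,0,-15,0],[0,0,-20,0],[0,0,-25,0]]' ; python3 -c "
from h import *
o=robot.get_obs();print(o)"
```

```text
invalid input: not JSON, or not a number
time: 0.6
tool_pos: [0.2233, 0.6099, 0.4744]
orientation: [3.141, 0.0, 1.22]
force: [1.0, -0.3, 0.9]
gripper_width: 0.0872
time: 1.1
tool_pos: [0.2131, 0.583, 0.5871]
orientation: [-3.141, -0.061, 1.221]
force: [-0.8, -0.5, -0.1]
gripper_width: 0.0869
{'time': 1.1, 'qpos': array([-1.3837,  0.3467,  0.22  ,  0.6876, -0.0868,  2.0525, -0.0008]), 'dq': array([-0.0779, -0.1771,  0.0618,  0.1713,  0.0065, -0.0023,  0.0034]), 'effort': array([  0.3945, -45.577 ,   2.0087, -28.3816,  -0.0552,  -0.2631,
        -0.0067]), 'tool_pos': array([0.2131, 0.583 , 0.5871]), 'orientation': array([-3.1415, -0.0608,  1.2205]), 'force': array([-0.7643, -0.5257, -0.0581]), 'ft_torque': array([-0.0144,  0.0559, -0.01  ]), 'gripper_width': 0.08686451974204756}
```

```bash
python3 -m inch '[[0,0,1,0],[0,0,2,0],[0,0,3,0],[0,0,4,0],[0,0,5,0]]'; python3 -c "
from h import *
o=robot.get_obs();print(o['qpos'])"
```

```text
time: 1.6
tool_pos: [0.2139, 0.5859, 0.5347]
orientation: [-3.141, -0.057, 1.221]
force: [0.2, -0.3, -0.7]
gripper_width: 0.0869
[-1.4025  0.2845  0.2104  0.8832 -0.0641  1.9219 -0.0047]
```

```bash
for i in 1 2; do python3 -m inch '[[5,0,0,0],[10,0,0,0],[15,0,0,0],[20,0,0,0],[25,0,0,0]]'; python3 -c "
from h import *
o=robot.get_obs();print(o['qpos'])"; done
```

```text
time: 2.1
tool_pos: [0.2739, 0.7473, 0.4972]
orientation: [-3.139, -0.101, 1.22]
force: [0.6, -0.5, -0.7]
gripper_width: 0.0866
[-1.2946  0.7873  0.3013  0.2091 -0.2567  2.052  -0.0022]
time: 2.6
tool_pos: [0.2911, 0.7882, 0.4611]
orientation: [-3.137, -0.128, 1.218]
force: [60.8, -21.1, 2.3]
gripper_width: 0.0871
[-1.2766  0.9408  1.2422  0.0607 -1.2079  2.0524  0.0082]
```

```bash
cat > st.py <<'E'
from h import *
o=robot.get_obs();R=Ro.from_euler('xyz',o['orientation']).as_matrix()
print(round(o['time'],2),o['tool_pos'],'q',o['qpos'],'toolz',R[:,2],'toolx',R[:,0],'F',o['force'].round(1),'w',round(o['gripper_width'],4))
E
python3 -m inch '[[-3,0,0,0],[-6,0,0,0],[-10,0,0,0],[-14,0,0,0],[-18,0,0,0]]' >/dev/null; python3 st.py;  python3 -m inch '[[0,0,-50,0],[0,0,-50,0],[0,0,-50,0],[0,0,-50,0],[0,0,-50,0]]'>/dev/null; python3 st.py; python3 -m inch '[[0,0,-50,0],[0,0,-50,0],[0,0,-50,0],[0,0,-50,0],[0,0,-50,0]]'>/dev/null; python3 st.py
```

```text
3.1 [0.2313 0.6319 0.4361] q [-2.0301  0.4487  1.2176  1.1319 -0.4651  1.703   0.2553] toolz [ 0.0412  0.1139 -0.9926] toolx [0.3384 0.9332 0.1212] F [-0.8 -0.6  6. ] w 0.0869
3.6 [0.231  0.6128 0.5893] q [-1.5505  0.4391  0.6674  0.6152 -0.3361  2.0478  0.1002] toolz [ 0.0317  0.0968 -0.9948] toolx [0.3436 0.9336 0.1018] F [ 0.7  1.1 -2.2] w 0.0872
4.1 [0.2096 0.5563 0.6451] q [-1.3987  0.2693  0.2435  0.664  -0.0873  2.0526  0.0056] toolz [ 0.0507  0.153  -0.9869] toolx [0.3383 0.9271 0.1612] F [ 0.1 -0.3 -0.1] w 0.0872
```

```bash
python3 -m inch '[[15,0,-50,0],[15,0,-50,0],[15,0,-50,0],[15,0,-50,0],[15,0,-50,0]]'>/dev/null; python3 st.py;  python3 -m inch '[[30,0,-50,0],[30,0,-50,0],[30,0,-50,0],[30,0,-50,0],[30,0,-50,0]]'>/dev/null; python3 st.py
```

```text
4.6 [0.2051 0.5451 0.6782] q [-1.4278  0.237   0.2778  0.6351 -0.0903  2.0526  0.0049] toolz [ 0.0733  0.2097 -0.975 ] toolx [0.335  0.9156 0.2221] F [-0.1  0.1 -1. ] w 0.0872
5.1 [0.212  0.5647 0.7024] q [-1.3965  0.282   0.2642  0.5275 -0.1068  2.0527  0.004 ] toolz [ 0.0943  0.2661 -0.9593] toolx [0.33   0.9008 0.2823] F [-0.2  0.2 -0.3] w 0.0871
```

The commanded pose keeps the tilt gained at the reach limit, about 0.06 rad per call, so I can ratchet the tool to an inclined attitude. The tilt grows radially outward, so this has to be done at the azimuth where I need it. I'll move across while still high up.

```bash
cat > go.py <<'E'
# usage: go.py x y z : shift in tool axes (cm) from present to world TCP target
import sys
from h import *
o=robot.get_obs();R=Ro.from_euler('xyz',o['orientation']).as_matrix()
d=R.T@(np.array(sys.argv[1:4],float)-o['tool_pos'])*100
print('shift',d.round(2),'len',np.linalg.norm(d).round(1))
E
python3 go.py .60 -.20 .62
```

```text
shift [-58.41  62.71  -8.79] len 86.1
```

```bash
python3 -m inch '[[-2.9,3.1,-0.4,0],[-5.8,6.3,-0.9,0],[-8.8,9.4,-1.3,0],[-11.7,12.5,-1.8,0],[-14.6,15.7,-2.2,0]]'>/dev/null; python3 st.py; python3 -m inch '[[-2.9,3.1,-0.4,0],[-5.8,6.3,-0.9,0],[-8.8,9.4,-1.3,0],[-11.7,12.5,-1.8,0],[-14.6,15.7,-2.2,0]]'>/dev/null; python3 st.py; python3 -m inch '[[-2.9,3.1,-0.4,0],[-5.8,6.3,-0.9,0],[-8.8,9.4,-1.3,0],[-11.7,12.5,-1.8,0],[-14.6,15.7,-2.2,0]]'>/dev/null; python3 st.py;
```

```text
5.6 [0.3095 0.3713 0.6819] q [-1.2476 -0.0511  0.3635  0.9475 -0.0861  1.9698  0.2941] toolz [ 0.0941  0.2675 -0.959 ] toolx [0.3295 0.9006 0.2835] F [-0.3  0.4  0.5] w 0.087
6.1 [0.4067 0.1799 0.6612] q [-1.0861 -0.1397  0.6437  1.0488 -0.1325  1.9977  0.7144] toolz [ 0.0943  0.2682 -0.9588] toolx [0.3297 0.9003 0.2842] F [ 0.7  0.7 -0.1] w 0.0868
6.6 [0.4832 0.0297 0.6418] q [-0.6127  0.026   0.7372  0.9768 -0.3267  2.0504  1.1713] toolz [ 0.1021  0.2573 -0.9609] toolx [0.3356 0.9004 0.2768] F [-0.7  1.   1.1] w 0.0874
```

```bash
python3 -m inch '[[-2.9,3.1,-0.4,0],[-5.8,6.3,-0.9,0],[-8.8,9.4,-1.3,0],[-11.7,12.5,-1.8,0],[-16.6,18.7,-2.2,0]]'>/dev/null; python3 st.py;  python3 -c "
from h import *
o=robot.get_obs();R=Ro.from_euler('xyz',o['orientation']).as_matrix()
print(R.T@[10,-3,50])"
```

```text
7.1 [ 0.5257 -0.0276  0.6265] q [ 0.2894  0.1492 -0.1386  0.8674 -0.2683  2.0523  1.2431] toolz [ 0.0954  0.2432 -0.9653] toolx [0.3273 0.9081 0.2611] F [ 0.2  1.7 -0.7] w 0.0873
[ 13.6048  10.7748 -48.0397]
```

```bash
python3 -m inch '[[6,21,-40,0],[6,21,-40,0],[6,21,-40,0],[6,21,-40,0],[6,21,-40,0]]'>/dev/null; python3 st.py; python3 -m inch '[[6,21,-40,0],[6,21,-40,0],[6,21,-40,0],[6,21,-40,0],[6,21,-40,0]]'>/dev/null; python3 st.py
```

```text
7.6 [ 0.5728 -0.0408  0.6499] q [ 0.5695  0.2911 -0.6315  0.6818 -0.0849  2.0526  1.1415] toolz [ 0.1569  0.2474 -0.9561] toolx [0.3257 0.901  0.2866] F [0.  0.  0.1] w 0.0873
8.1 [ 0.5994 -0.0569  0.6697] q [ 0.4913  0.3352 -0.5259  0.5721 -0.0973  2.0526  1.161 ] toolz [ 0.2171  0.2476 -0.9442] toolx [0.3211 0.8954 0.3086] F [ 0.  -0.8 -0.1] w 0.0869
```

```bash
python3 -m inch '[[-22,32,-35,0],[-22,32,-35,0],[-22,32,-35,0],[-22,32,-35,0],[-22,32,-35,0]]'>/dev/null; python3 st.py; python3 -m inch '[[-22,32,-35,0],[-22,32,-35,0],[-22,32,-35,0],[-22,32,-35,0],[-22,32,-35,0]]'>/dev/null; python3 st.py
```

```text
8.6 [ 0.6182 -0.1877  0.6552] q [ 0.6272  0.4336 -0.4738  0.4726 -0.1146  2.0526  1.3476] toolz [ 0.2702  0.2383 -0.9328] toolx [0.3186 0.8922 0.3202] F [ 0.2  0.2 -1.2] w 0.0872
9.1 [ 0.618  -0.2982  0.6404] q [ 0.7297  0.5249 -0.4166  0.3728 -0.1444  2.0526  1.496 ] toolz [ 0.3209  0.2212 -0.9209] toolx [0.3169 0.8912 0.3245] F [-0.3  0.5 -1.2] w 0.0867
```

```bash
python3 -m inch '[[14,6,-48,0],[14,6,-48,0],[14,6,-48,0],[14,6,-48,0],[14,6,-48,0]]'>/dev/null; python3 st.py; python3 -m inch '[[14,6,-48,0],[14,6,-48,0],[14,6,-48,0],[14,6,-48,0],[14,6,-48,0]]'>/dev/null; python3 st.py
```

```text
9.6 [ 0.5564 -0.2437  0.7096] q [ 0.8711  0.368  -0.6371  0.4712 -0.1093  2.0529  1.4182] toolz [ 0.3753  0.2052 -0.9039] toolx [0.3126 0.89   0.3319] F [0.5 0.2 0.6] w 0.0872
10.1 [ 0.5043 -0.1951  0.7612] q [ 1.0948  0.2651 -0.9346  0.5271 -0.0834  2.0529  1.3418] toolz [ 0.4294  0.193  -0.8822] toolx [0.3072 0.8874 0.3437] F [-0.   0.1  0.3] w 0.0869
```

```bash
python3 -m inch '[[-16,32,-40,0],[-16,32,-40,0],[-16,32,-40,0],[-16,32,-40,0],[-16,32,-40,0]]'>/dev/null; python3 st.py; python3 -m inch '[[-12,32,-44,0],[-12,32,-44,0],[-12,32,-44,0],[-12,32,-44,0],[-12,32,-44,0]]'>/dev/null; python3 st.py
```

```text
10.6 [ 0.5088 -0.286   0.7583] q [ 1.0743  0.3482 -0.7839  0.4227 -0.1139  2.0526  1.4625] toolz [ 0.4782  0.1754 -0.8605] toolx [0.3056 0.8854 0.3503] F [ 0.   0.6 -0.1] w 0.0872
11.1 [ 0.4938 -0.3429  0.7656] q [ 1.1224  0.3918 -0.7491  0.3536 -0.1363  2.0527  1.535 ] toolz [ 0.5258  0.152  -0.8369] toolx [0.3043 0.8852 0.3519] F [ 0.  -0.4  0.2] w 0.0871
```

```bash
for i in 1; do python3 -m inch '[[7,23,-40,0],[7,23,-40,0],[7,23,-40,0],[7,23,-40,0],[7,23,-40,0]]'>/dev/null; python3 st.py; python3 -m inch '[[3,27,-40,0],[3,27,-40,0],[3,27,-40,0],[3,27,-40,0],[3,27,-40,0]]'>/dev/null; python3 st.py; python3 -m inch '[[0,29,-40,0],[0,29,-40,0],[0,29,-40,0],[0,29,-40,0],[0,29,-40,0]]'>/dev/null; python3 st.py; done
```

```text
11.6 [ 0.4746 -0.3217  0.8032] q [ 1.171   0.3506 -0.8142  0.3336 -0.1399  2.0527  1.5012] toolz [ 0.572   0.1297 -0.8099] toolx [0.3014 0.8851 0.3546] F [-0.2  0.5  0.3] w 0.0867
12.1 [ 0.4562 -0.3226  0.8299] q [ 1.2176  0.3377 -0.8457  0.2979 -0.1535  2.0527  1.4963] toolz [ 0.6151  0.1083 -0.781 ] toolx [0.2996 0.8841 0.3586] F [-0.5 -0.2 -0.1] w 0.087
12.6 [ 0.4328 -0.3335  0.8521] q [ 1.2876  0.3343 -0.8869  0.2642 -0.1684  2.0526  1.5077] toolz [ 0.6558  0.086  -0.75  ] toolx [0.2973 0.8838 0.3613] F [ 0.8 -0.8 -0.5] w 0.0867
```

```bash
python3 -m inch '[[-3,29,-38,0],[-3,29,-38,0],[-3,29,-38,0],[-3,29,-38,0],[-3,29,-38,0]]'>/dev/null; python3 st.py; python3 -m inch '[[-6,29,-36,0],[-6,29,-36,0],[-6,29,-36,0],[-6,29,-36,0],[-6,29,-36,0]]'>/dev/null; python3 st.py; python3 -m inch '[[-6,30,-34,0],[-6,30,-34,0],[-6,30,-34,0],[-6,30,-34,0],[-6,30,-34,0]]'>/dev/null; python3 st.py; python3 -m inch '[[-6,30,-34,0],[-6,30,-34,0],[-6,30,-34,0],[-6,30,-34,0],[-6,30,-34,0]]'>/dev/null; python3 st.py
```

```text
13.1 [ 0.4044 -0.353   0.8697] q [ 1.3779  0.3406 -0.9378  0.2341 -0.184   2.0527  1.5325] toolz [ 0.6933  0.0628 -0.7179] toolx [0.2958 0.8836 0.3629] F [ 0.1  0.1 -0.3] w 0.087
13.6 [ 0.372  -0.3802  0.8823] q [ 1.4738  0.3575 -0.9819  0.2046 -0.2037  2.0527  1.5691] toolz [ 0.7276  0.0377 -0.685 ] toolx [0.296  0.8835 0.3631] F [ 0.5 -0.1 -0.3] w 0.0867
14.1 [ 0.343  -0.4032  0.8943] q [ 1.5398  0.3747 -0.9829  0.17   -0.2436  2.0526  1.6004] toolz [ 0.7586  0.0124 -0.6515] toolx [0.2966 0.8837 0.3622] F [ 0.7 -0.5  0.4] w 0.0869
14.6 [ 0.3091 -0.4208  0.9065] q [ 1.6255  0.3872 -1.0097  0.1459 -0.2779  2.0527  1.627 ] toolz [ 0.7865 -0.0147 -0.6175] toolx [0.2993 0.8836 0.3602] F [ 0.4 -0.4 -0.7] w 0.0872
```

```bash
python3 -m inch '[[26,29,-17,0],[26,29,-17,0],[26,29,-17,0],[26,29,-17,0],[26,29,-17,0]]'>/dev/null; python3 st.py; python3 -m inch '[[26,29,-17,0],[26,29,-17,0],[26,29,-17,0],[26,29,-17,0],[26,29,-17,0]]'>/dev/null; python3 st.py
```

```text
15.1 [ 0.3571 -0.323   0.9613] q [ 1.3077  0.2972 -0.0597  0.0589 -1.0066  2.0527  1.4907] toolz [ 0.8096 -0.0295 -0.5863] toolx [0.2948 0.8841 0.3626] F [ 0.1 -0.3 -0.5] w 0.0868
15.6 [ 0.3849 -0.2433  0.9964] q [ 1.0562  0.226   0.6876  0.0586 -1.5543  2.026   1.3919] toolz [ 0.831  -0.0456 -0.5544] toolx [0.2929 0.8832 0.3663] F [ 0.4 -0.4  0.1] w 0.0874
```

```bash
cat > bt.py <<'E'
# bt.py bottle x y z(mm in bottle axes) : shift (cm, tool axes) for TCP to get there. bottle: c/s
import sys
from h import *
V=np.array([.5439,.1673,.0208]);A=axes(np.radians(-1.8))
def W(b,p): return V+A@(np.array([0,-.095 if b=='c' else 0,0])+np.array(p,float)/1000)
if __name__=="__main__":
    o=robot.get_obs();R=Ro.from_euler('xyz',o['orientation']).as_matrix()
    w=W(sys.argv[1],sys.argv[2:5]); d=R.T@(w-o['tool_pos'])*100
    b=sys.argv[1]
    print('world',w,'shift',d.round(2),'now in bottle mm',(A.T@(o['tool_pos']-W(b,[0,0,0]))*1000).round(1),'tool in bottle axes\n',(A.T@R).round(3))
    print('time',round(o['time'],2),'q',o['qpos'],'F',o['force'].round(1),'bottle axes F',(A.T@o['force']).round(1),'w',round(o['gripper_width'],4))
E
python3 bt.py c 0 62 300; python3 go.py .48 -.1 .65
```

```text
world [0.6836 0.1299 0.2857] shift [ 15.68 -56.41  62.52] now in bottle mm [-586.9 -320.4  792.9] tool in bottle axes
 [[ 0.062  0.079  0.995]
 [ 0.892 -0.452 -0.019]
 [ 0.448  0.889 -0.099]]
time 15.6 q [ 1.0562  0.226   0.6876  0.0586 -1.5543  2.026   1.3919] F [ 0.4 -0.4  0.1] bottle axes F [ 0.3 -0.4  0.3] w 0.0874
shift [  2.75 -28.08  26.45] len 38.7
```

```bash
python3 -m inch '[[0.3,-3,2.8,-5],[0.6,-6,5.6,-10],[0.9,-9,8.5,-16],[1.2,-12,11.3,-21],[1.5,-15,14.2,-26]]' 0 >/dev/null; python3 st.py; python3 bt.py c 0 62 300
```

```text
16.1 [ 0.4029 -0.2085  0.9524] q [ 0.3065 -0.1978  0.3907  0.7357 -0.4931  1.6812  1.7156] toolz [ 0.8552 -0.0441 -0.5165] toolx [0.1679 0.9663 0.1954] F [-2.  -4.3  1.3] w 0.055
world [0.6836 0.1299 0.2857] shift [ 24.39 -50.41  56.95] now in bottle mm [-551.4 -285.1  761.9] tool in bottle axes
 [[ 0.03   0.048  0.998]
 [ 0.971 -0.238 -0.017]
 [ 0.237  0.97  -0.054]]
time 16.1 q [ 0.3065 -0.1978  0.3907  0.7357 -0.4931  1.6812  1.7156] F [-2.  -4.3  1.3] bottle axes F [-2.2 -4.3  0.3] w 0.055
```

```bash
python3 -m inch '[[1.5,-3,3.3,-3],[3,-6,6.8,-6],[4.4,-9,10.3,-9],[5.9,-12,13.7,-12],[7.4,-15.2,17.2,-14]]' >/dev/null; python3 bt.py c 0 62 300; python3 -m inch '[[1.5,-3,3.3,0],[3,-6,6.8,0],[4.4,-9,10.3,0],[5.9,-12,13.7,0],[5.9,-12,13.7,0]]' >/dev/null; python3 bt.py c 0 62 300
```

```text
world [0.6836 0.1299 0.2857] shift [ 28.05 -39.37  48.34] now in bottle mm [-452.7 -237.6  715.5] tool in bottle axes
 [[ 0.002  0.076  0.997]
 [ 0.999 -0.047  0.002]
 [ 0.047  0.996 -0.076]]
time 16.6 q [ 1.0531 -0.3017 -0.1957  1.072  -0.7177  1.53    2.0375] F [0.4 1.4 0.7] bottle axes F [-0.   1.4  0.8] w 0.0151
world [0.6836 0.1299 0.2857] shift [ 25.69 -34.55  39.06] now in bottle mm [-342.2 -229.4  668.6] tool in bottle axes
 [[-0.035  0.107  0.994]
 [ 0.998 -0.056  0.041]
 [ 0.06   0.993 -0.105]]
time 17.1 q [ 0.8263 -0.3015 -0.1887  1.286  -0.594   1.313   2.0201] F [0.2 3.1 0.6] bottle axes F [-0.2  3.1  0.6] w 0.0004
```

```bash
python3 -m inch '[[1.5,-2,4,0],[3,-4,8,0],[4.5,-6,12,0],[6,-8,16,0],[8,-10,20,0]]' >/dev/null; python3 bt.py c 0 62 300; python3 -m inch '[[2,-3,2.5,0],[4,-6,5,0],[6,-9,7.5,0],[8,-12,10,0],[10,-15,12,0]]' >/dev/null; python3 bt.py c 0 62 300
```

```text
world [0.6836 0.1299 0.2857] shift [ 19.16 -24.91  18.87] now in bottle mm [-155.7 -149.2  555.9] tool in bottle axes
 [[-0.017  0.114  0.993]
 [ 0.998 -0.062  0.024]
 [ 0.064  0.992 -0.113]]
time 17.6 q [ 0.3367 -0.3006 -0.1344  1.6791 -0.2667  0.8131  1.7625] F [ 1.  -0.5 -0.3] bottle axes F [ 1.  -0.5  0.2] w 0.0004
world [0.6836 0.1299 0.2857] shift [ 8.92 -9.82  7.02] now in bottle mm [-56.7 -34.8 399.7] tool in bottle axes
 [[-0.02   0.114  0.993]
 [ 0.998 -0.06   0.027]
 [ 0.063  0.992 -0.113]]
time 18.1 q [ 0.2039 -0.2839 -0.2935  2.021   0.0409  0.4281  1.3445] F [ 0.6  0.3 -0.9] bottle axes F [ 0.9  0.3 -0.5] w 0.0005
```

```bash
python3 -m inch '[[2,-2,2,-1],[4,-4.5,3.5,-2],[6,-6.5,5,-3],[7.5,-8.5,6,-3.6],[8.9,-9.8,7,-3.6]]' >/dev/null; python3 bt.py c 5 63 193; python3 - <<'E'
from h import *
s=robot.snapshot("scene")[120:280,200:420];t=robot.snapshot("top")[130:260,160:340]
s=cv2.resize(s,(660,480),interpolation=3);cv2.imwrite("pics/p1.png",s)
E
```

```text
world [0.6379 0.1323 0.1889] shift [  0.15 -10.61   1.75] now in bottle mm [ -0.3  61.4 300.4] tool in bottle axes
 [[-0.027  0.114  0.993]
 [ 1.     0.003  0.027]
 [-0.     0.994 -0.114]]
time 18.6 q [ 0.6482 -0.1848 -0.9419  2.12    0.6206  0.2504  0.6636] F [0.5 0.1 0.1] bottle axes F [0.4 0.1 0.3] w 0.0
```

View pics/p1.png

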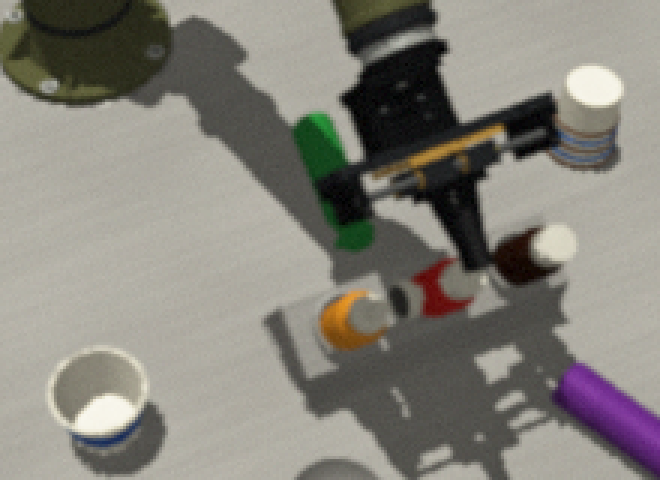

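The picture shows shut fingers above the gap between the red bottle and the caramel's open cap at (400,297), with nothing in the way of lowering.

```bash
python3 -m inch '[[0.2,-3,0.4,0],[0.2,-6,0.8,0],[0.2,-8.6,1.2,0],[0.2,-10.6,1.7,0],[0.2,-10.6,1.7,0]]' >/dev/null; python3 bt.py c 5 5 193; python3 - <<'E'
from h import *
s=robot.snapshot("scene")[170:260,270:390]
s=cv2.resize(s,(720,540),interpolation=3);cv2.imwrite("pics/p2.png",s)
E
```

```text
world [0.636  0.0744 0.1889] shift [-5.61 -1.19  0.2 ] now in bottle mm [  3.2  61.  205.1] tool in bottle axes
 [[-0.019  0.106  0.994]
 [ 1.     0.002  0.019]
 [ 0.     0.994 -0.106]]
time 19.2 q [ 0.9828 -0.2753 -1.2936  2.2879  1.4115  0.0979 -0.2438] F [-0.3 -0.1  1. ] bottle axes F [-0.7 -0.1  0.8] w 0.0005
```

View pics/p2.png

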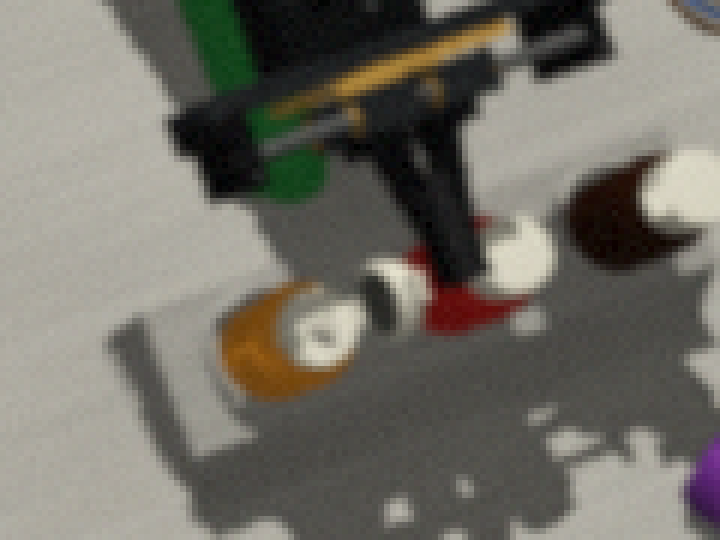

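The picture shows fingers at (460,270), between the caramel's open cap at (395,295) and the red cap at (515,255). The wrist joint is near its limit, so I'll sweep towards -y now and watch the joints.

```bash
python3 -m inch '[[-0.4,-0.5,0,0],[-1,-1,0.1,0],[-2,-1.2,0.2,0],[-3,-1.2,0.2,0],[-4,-1.2,0.2,0]]' >/dev/null; python3 bt.py c 5 5 193
```

```text
world [0.636  0.0744 0.1889] shift [-1.81 -0.47 -0.02] now in bottle mm [  5.3  23.1 197.7] tool in bottle axes
 [[-0.022  0.102  0.995]
 [ 1.     0.001  0.022]
 [ 0.001  0.995 -0.102]]
time 19.75 q [ 0.8078 -0.1956 -1.0691  2.3317  1.8817  0.1198 -0.6135] F [2.6 2.  5.3] bottle axes F [-0.3  2.1  5.8] w 0.0006
```

```bash
python3 -m inch '[[-1,0.3,0,0],[-2,0.3,0,0],[-2.5,0,0,0],[-2.8,-0.4,0,0],[-2.8,-0.8,0,0]]' >/dev/null; python3 bt.py c 5 -5 187; python3 - <<'E'
from h import *
s=robot.snapshot("scene")[170:260,270:390]
s=cv2.resize(s,(720,540),interpolation=3);cv2.imwrite("pics/p3.png",s)
E
```

```text
world [0.6329 0.0645 0.1836] shift [ 0.21 -0.53  0.02] now in bottle mm [  5.4  -7.1 192.3] tool in bottle axes
 [[-0.017  0.097  0.995]
 [ 1.    -0.     0.018]
 [ 0.002  0.995 -0.097]]
time 20.25 q [ 0.5744 -0.1611 -0.793   2.3652  2.0933  0.1383 -0.7583] F [ 5.9  1.4 10.3] bottle axes F [ 0.3  1.6 11.9] w 0.0005
```

View pics/p3.png

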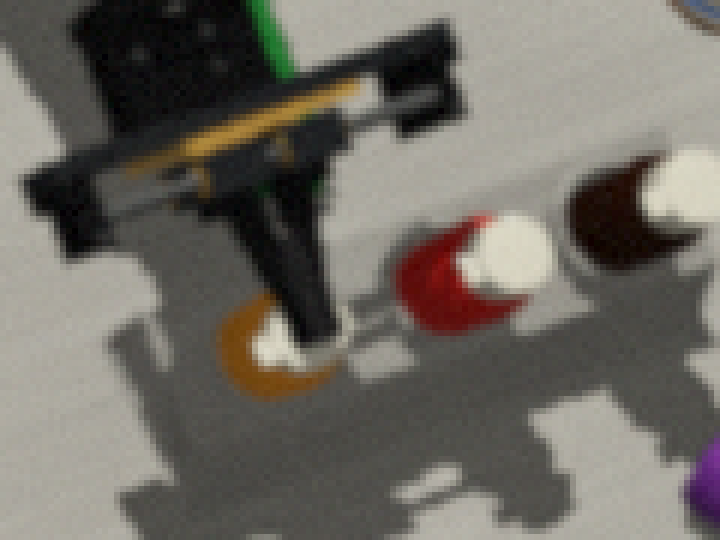

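The caramel cap now lies flat under the fingertips at (320,330), pressed with 12 N along the bottle axis, so it is shut. The contact puts the bottles about 4.5 mm further along z than my fit. Next I'll rise and move to the strawberry's tab side.

```bash
sed -i 's/^V=.*/V=np.array([.546,.1673,.0248]);A=axes(np.radians(-1.8))/' bt.py; python3 -m inch '[[0,1,0,0],[0,2.5,0,0],[0,4,0,0],[1,4.5,1,0],[2,4.5,2,0]]' >/dev/null; python3 bt.py s 28 -42 200;  python3 -m inch '[[0.8,-0.1,0.2,0],[1.6,-0.2,0.4,0],[2.4,-0.2,0.6,0],[3.2,-0.3,0.8,0],[3.2,-0.3,0.8,0]]' >/dev/null; python3 bt.py s 28 -42 160
```

```text
world [0.6632 0.1216 0.1882] shift [ 4.02 -2.66  0.2 ] now in bottle mm [ 29.5 -82.3 226.5] tool in bottle axes
 [[-0.017  0.104  0.994]
 [ 1.    -0.002  0.018]
 [ 0.004  0.995 -0.104]]
time 20.8 q [ 0.5739 -0.0808 -0.8283  2.2509  1.608   0.1831 -0.2505] F [-0.3  1.   0.7] bottle axes F [-0.6  1.   0.4] w 0.0005
world [0.6445 0.1222 0.1529] shift [ 0.46 -5.93 -0.14] now in bottle mm [ 35.9 -46.6 218.8] tool in bottle axes
 [[-0.023  0.108  0.994]
 [ 1.     0.001  0.023]
 [ 0.002  0.994 -0.108]]
time 21.3 q [ 0.5347 -0.02   -0.8853  2.2307  1.6296  0.2822 -0.294 ] F [-0.   0.4  0.2] bottle axes F [-0.2  0.4  0.2] w 0.0005
```

```bash
python3 -m inch '[[0.3,-1.5,-0.1,0],[0.4,-3,-0.1,0],[0.4,-4.5,-0.1,0],[0.4,-5.9,-0.1,0],[0.4,-5.9,-0.1,0]]' >/dev/null; python3 bt.py s 28 -33 160; python3 - <<'E'
from h import *
s=robot.snapshot("scene")[170:260,270:390]; t=robot.snapshot("top")[160:235,170:270]
s=cv2.resize(s,(720,540),interpolation=3);cv2.imwrite("pics/p4.png",s)
cv2.imwrite("pics/p4t.png",cv2.resize(t,(720,540),interpolation=3))
E
```

```text
world [0.6448 0.1312 0.1529] shift [ 1.19  0.23 -0.02] now in bottle mm [ 28.2 -44.9 157.7] tool in bottle axes
 [[-0.021  0.111  0.994]
 [ 1.     0.001  0.021]
 [ 0.002  0.994 -0.111]]
time 21.8 q [ 0.5042  0.0156 -0.907   2.3348  1.9369  0.3671 -0.6326] F [ 0.3 -0.7  0.3] bottle axes F [ 0.2 -0.7  0.4] w 0.0005
```

View pics/p4.png

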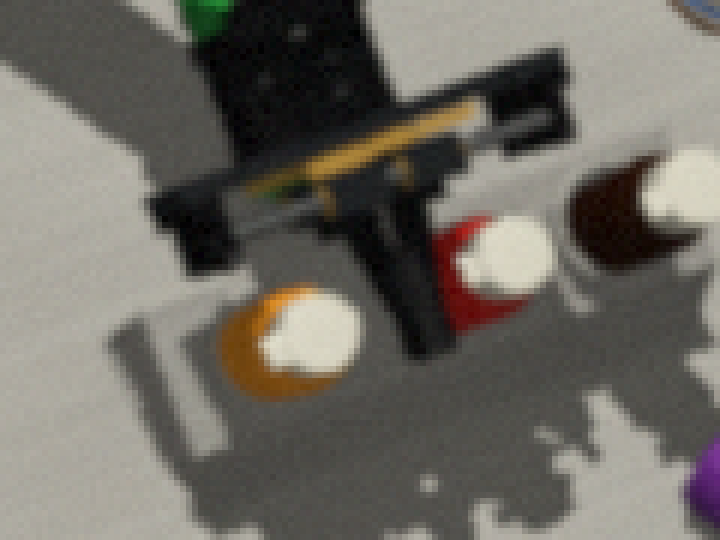

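The caramel cap is flat shut at (315,330). The fingers sit between the bottles beside the red tab at (465,270). Now I'll slip under the tab, lift, and sweep over.

```bash
python3 -m inch '[[0.2,-0.3,0,0],[0.5,-0.3,0,0],[0.8,-0.3,0,0],[1.1,-0.3,0,0],[1.3,-0.3,0,0]]' >/dev/null; python3 bt.py s 28 -33 160; python3 -m inch '[[0,0.5,0,0],[0,1.1,0,0],[0,1.8,0,0],[0,2.4,0,0],[0,3,0,0]]' >/dev/null; python3 bt.py s 28 -33 160;python3 - <<'E'
from h import *
s=robot.snapshot("scene")[170:260,270:390]
s=cv2.resize(s,(720,540),interpolation=3);cv2.imwrite("pics/p5.png",s)
E
```

```text
world [0.6448 0.1312 0.1529] shift [-0.13  0.14 -0.04] now in bottle mm [ 28.2 -31.7 158.6] tool in bottle axes
 [[-0.02   0.106  0.994]
 [ 1.    -0.001  0.02 ]
 [ 0.003  0.994 -0.106]]
time 22.4 q [ 0.4837  0.0344 -0.9252  2.325   1.9026  0.4074 -0.6135] F [-0.7 -3.6  2. ] bottle axes F [-1.5 -3.7  1.5] w 0.0003
world [0.6448 0.1312 0.1529] shift [-0.19 -2.87 -0.03] now in bottle mm [ 31.3 -31.1 188.5] tool in bottle axes
 [[-0.022  0.107  0.994]
 [ 1.    -0.     0.022]
 [ 0.003  0.994 -0.107]]
time 22.9 q [ 0.4971  0.0087 -0.913   2.2747  1.7676  0.3564 -0.465 ] F [-0.6 -0.9  0.1] bottle axes F [-0.5 -0.9 -0.2] w 0.0001
```

View pics/p5.png

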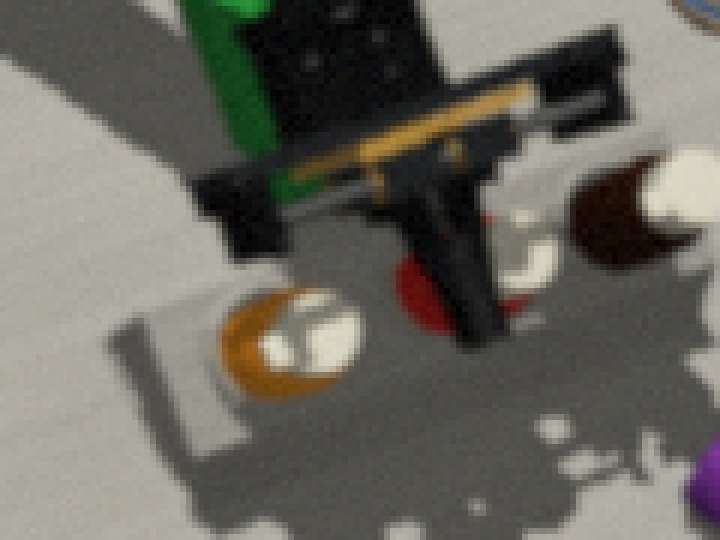

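```bash
python3 -m inch '[[1.2,0.3,0,0],[2.4,0.5,0,0],[3.6,0.5,0,0],[4.8,0.5,0,0],[5.8,0.5,0,0]]' >/dev/null; python3 bt.py s 28 34 190; python3 -m inch '[[0.2,0,0,0],[0.4,0,0,0],[0.6,0,0,0],[0.8,0,0,0],[0.8,0,0,0]]' >/dev/null; python3 bt.py s 28 34 190
```

```text
world [0.6609 0.1977 0.1794] shift [ 0.64 -0.34 -0.2 ] now in bottle mm [ 30.5  27.7 193.2] tool in bottle axes
 [[-0.022  0.107  0.994]
 [ 1.    -0.001  0.022]
 [ 0.003  0.994 -0.107]]
time 23.45 q [ 0.413   0.0942 -0.9816  2.2113  1.6556  0.5143 -0.3888] F [-0.1  0.2 -0.4] bottle axes F [ 0.1  0.2 -0.4] w 0.0006
world [0.6609 0.1977 0.1794] shift [-0.05 -0.3  -0.21] now in bottle mm [ 30.4  34.5 192.8] tool in bottle axes
 [[-0.021  0.107  0.994]
 [ 1.    -0.001  0.021]
 [ 0.003  0.994 -0.107]]
time 23.95 q [ 0.4004  0.1079 -0.9881  2.2037  1.6499  0.5368 -0.3862] F [-0.2  0.1 -0.6] bottle axes F [ 0.1  0.1 -0.6] w 0.0003
```

```bash
python3 -m inch '[[0.3,0,0,0],[0.6,0,0,0],[0.8,0,0,0],[1,0,0,0],[1,0,0,0]]' >/dev/null; python3 bt.py s 28 34 190; python3 - <<'E'
from h import *
s=robot.snapshot("scene")[170:260,270:390]
s=cv2.resize(s,(720,540),interpolation=3);cv2.imwrite("pics/p6.png",s)
E
```

```text
world [0.6609 0.1977 0.1794] shift [-1.11 -0.29 -0.21] now in bottle mm [ 30.2  45.2 192.7] tool in bottle axes
 [[-0.022  0.107  0.994]
 [ 1.    -0.001  0.022]
 [ 0.003  0.994 -0.107]]
time 24.45 q [ 0.3824  0.1267 -0.9971  2.1921  1.6434  0.5662 -0.3828] F [-0.1  0.1  0.5] bottle axes F [-0.4  0.1  0.4] w 0.0004
```

View pics/p6.png

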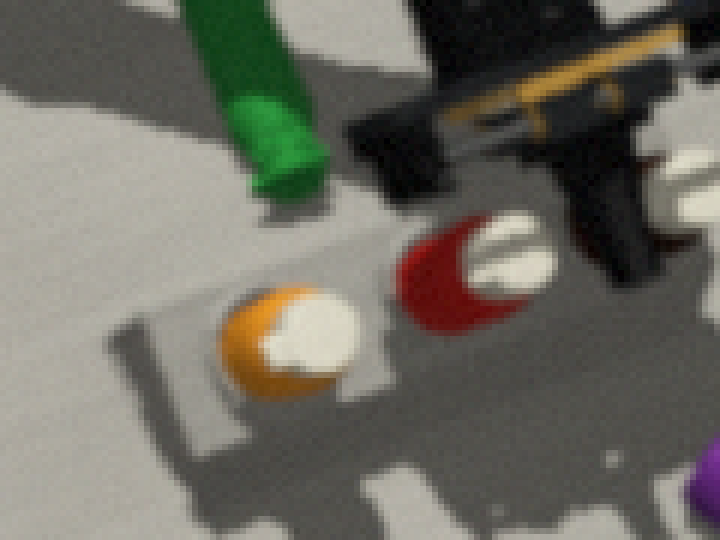

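The view is ambiguous because the fingers may hide the flipped cap. I'll back the hand out along the tool axis and check the cap numerically from both cameras against the first pictures.

```bash
python3 -m inch '[[0,0,-3,0],[0,0.5,-6,0],[0,1,-9,0],[0,1.5,-12,0],[0,1.5,-12,0]]' >/dev/null; python3 bt.py s 28 34 190; cat > cap.py <<'E'
from h import *
from bt import W,A
a=np.linspace(0,2*np.pi,24)
n=[robot.snapshot(k) for k in("scene","top")]
# for phi: mean brightness in cap underside/top region vs model; print whiteness map rows around red (top and scene)
def wh(im,x0,x1,y0,y1):
    for y in range(y0,y1): print(y,''.join('#' if p.min()>165 else 'r' if p[2]>int(p[1])+60 else '+' if p.min()>125 else '.' if p.min()>70 else ' ' for p in im[y,x0:x1]))
print("top x from 196");wh(n[1],184,262,166,196)
print("scene from 310");wh(n[0],310,395,194,232)
for ph in(0,1.2,1.6,1.9,2.2):
    d=np.array([0,-np.cos(ph),np.sin(ph)]); c=np.array([0,19,166])+19*d+6*np.array([0,np.sin(ph),np.cos(ph)])
    print(ph,proj("top",W('s',c)),proj("scene",W('s',c)))
E
python3 cap.py
```

```text
world [0.6609 0.1977 0.1794] shift [-0.98 -2.08 11.97] now in bottle mm [-89.   41.4 223.1] tool in bottle axes
 [[-0.02   0.103  0.994]
 [ 1.    -0.002  0.02 ]
 [ 0.004  0.995 -0.103]]
time 25.0 q [ 0.0731 -0.3005 -0.7033  2.2758  0.949   0.4632  0.1253] F [ 0.   0.6 -0.1] bottle axes F [ 0.1  0.6 -0.1] w 0.0005
top x from 196
166 ++++++.           .++++++++++++++++++++++++++++++++++++++++++++++++++++++++++.
167 +++++++         .+++++++++++++++++++++++++++++++++++++++++++++++++++++++++++++
168 +++++++.     ...++++++++++++++++++++++++++++++++++++++++++++++++++++++++++++++
169 +++++++.. ...+++++++++++++++++++++++++++++++++++++++++++++++++++++++++++++++++
170 +++++++++...+++++++++++++++++++++++...++++++++++++++++++++++++++++++++++++++++
171 +++++++++++...+++++++++++++++++++.+++++++++++++++++++++++++++....+++++++++++++
172 ++++++++++++...+++++++++++++++++++++++++++++++++++++++++++++...+++++++++++++++
173 +++++++++++++.....++++++++++++++++++++++++.++++++++++++++++....+++++++++++++++
174 ++++++++++++++++..+++++++++++++++++++++++++++++++++++++++++...++++++++++++++++
175 ++++++++++++++++..+
[... 4692 characters left out ...]
......++++++
227 rr +###############+++++++...... ....... ..                 .          ........++++++
228  r .+##############++++++++............  .  .          .          . ....  ....+++++++
229     +#############++++++++++............          .            .... . .....++++++++++
230     .+##++#######+++++++++++++..... ...       .    ..         .. .. .......++++++++++
231      .....++##+++.+++++++++++++...    .   . .          .  . ... ...... .....+++++++++
0 [[220.6128 175.8338]] [[354.7116 211.9503]]
1.2 [[214.9046 173.0268]] [[362.245  209.0115]]
1.6 [[212.5259 173.1906]] [[364.6509 208.1419]]
1.9 [[210.9819 173.7037]] [[365.9811 207.6885]]
2.2 [[209.8015 174.5005]] [[366.7692 207.4518]]
```

The red disc is still full and its tab notch still shows, so the fingers slid up past the tab because they were too high. I'll go back in lower.

```bash
python3 -m inch '[[-2.5,0,0,0],[-5,-0.5,0.5,0],[-7.5,-1.5,2,0],[-9,-3,5,0],[-9,-3,7,0]]' >/dev/null; python3 bt.py s 28 -46 152
```

```text
world [0.6406 0.1183 0.1459] shift [ 0.24 -2.13  4.9 ] now in bottle mm [-18.3 -49.4 178.7] tool in bottle axes
 [[-0.018  0.112  0.994]
 [ 1.    -0.001  0.018]
 [ 0.003  0.994 -0.112]]
time 25.6 q [-0.2293 -0.1638 -0.2043  2.3857  1.5614  0.339  -0.2916] F [ 0.4 -0.2  1.1] bottle axes F [-0.1 -0.1  1.1] w 0.0006
```

```bash
python3 -m inch '[[0,-0.7,1.6,0],[0.1,-1.4,3.3,0],[0.2,-2.1,4.9,0],[0.9,-2.1,4.9,0],[1.6,-2.1,4.9,0]]' >/dev/null; python3 bt.py s 28 -28 152;python3 -m inch '[[0.2,0,0,0],[0.3,0,0,0],[0.5,0,0,0],[0.6,0,0,0],[0.7,0,0,0]]' >/dev/null; python3 bt.py s 28 -28 152
```

```text
world [0.6412 0.1363 0.1459] shift [ 0.14 -0.35  0.12] now in bottle mm [ 27.2 -29.4 155.6] tool in bottle axes
 [[-0.02   0.11   0.994]
 [ 1.    -0.     0.02 ]
 [ 0.003  0.994 -0.11 ]]
time 26.1 q [-0.2479  0.0023 -0.2084  2.3473  1.881   0.3984 -0.6228] F [ 0.1 -0.   0.9] bottle axes F [-0.3 -0.   0.9] w 0.0005
world [0.6412 0.1363 0.1459] shift [-0.53 -0.55  0.18] now in bottle mm [ 26.7 -22.8 157.7] tool in bottle axes
 [[-0.02   0.106  0.994]
 [ 1.    -0.001  0.02 ]
 [ 0.003  0.994 -0.106]]
time 26.6 q [-0.2588  0.006  -0.2141  2.3411  1.8632  0.4116 -0.6149] F [-0.7 -2.6  1.4] bottle axes F [-1.2 -2.6  0.9] w 0.0003
```

```bash
python3 -m inch '[[0,0.6,0,0],[0,1.2,0,0],[0,1.8,0,0],[0,2.4,0,0],[0,3,0,0]]' >/dev/null; python3 bt.py s 28 -28 152; cat > red.py <<'E'
from h import *
im=robot.snapshot("scene")
for y in range(190,236): print(y,''.join('#' if p.min()>165 else 'r' if p[2]>int(p[1])+60 else '+' if p.min()>125 else '.' if p.min()>70 else ' ' for p in im[y,310:395]))
cv2.imwrite("pics/now.png",im)
E
python3 red.py
```

```text
world [0.6412 0.1363 0.1459] shift [-0.6  -3.5   0.17] now in bottle mm [ 29.9 -22.1 187. ] tool in bottle axes
 [[-0.022  0.107  0.994]
 [ 1.    -0.     0.022]
 [ 0.003  0.994 -0.107]]
time 27.1 q [-0.2476 -0.01   -0.2032  2.2912  1.7303  0.3767 -0.4568] F [-0.5 -0.3 -0.6] bottle axes F [-0.2 -0.4 -0.8] w 0.0003
190                                                   ....       ...+++++++++++++++++++++
191                                                   .+++.  ....++++++++++++++++++++++++
192                         .                        .+++++..++++++++++++++++++++++++++++
193                                                  .+++++++++++++++++++++++++++++++++++
194                                                ...+++++++++++++++++++++++######++++++
195                                              ..+++++++++++++++++++.....++#######+++++
196                                              .+++#++++++++++++++..    .+#########++++
197                                              .++++++++++++++.....    .+###########+++
198                                              .++++++++++++...
[... 2654 characters left out ...]
####+...................... ..     .    .   ..  .. ...........++++++++
229   r +#############+.................... .. . . . .   ..  .     .. ...... ..++++++##++
230     .+##++#######+.....................  ..... . ..   .    .  .............+++++++++#
231      .....++###++................... ... .  ..   . .   ....................+++++++#++
232           ......  ............ ...... .....    . .    . .....................+++#++++
233                  .................. .  ..  .  .    . ........................++++++++
234                 ............  ...      .. . . ..  ............................++++++#
235 .              ...... ...   ...  . . ...   . .. ..... .........................++#+++
```

The white patch has shifted right to about (362,211), which is where a cap at roughly 1 rad should be, so it's lifting. Now I'll sweep it over.

```bash
python3 -m inch '[[1.2,0.4,0,0],[2.4,0.5,0,0],[3.6,0.5,0,0],[4.8,0.5,0,0],[5.4,0.5,0,0]]' >/dev/null; python3 bt.py s 28 40 190;  python3 -m inch '[[0.2,0,0,0],[0.4,0,0,0],[0.6,0,0,0],[0.8,0,0,0],[0.8,0,0,0]]' >/dev/null; python3 bt.py s 28 40 190; python3 red.py
```

```text
world [0.6611 0.2037 0.1794] shift [ 0.65 -0.11 -0.09] now in bottle mm [ 29.2  33.5 191. ] tool in bottle axes
 [[-0.023  0.108  0.994]
 [ 1.     0.     0.023]
 [ 0.002  0.994 -0.108]]
time 27.65 q [-0.3102  0.042  -0.263   2.229   1.6132  0.4753 -0.4038] F [ 1.1 -0.4 -0.3] bottle axes F [ 1.1 -0.4  0.2] w 0.0009
world [0.6611 0.2037 0.1794] shift [ 0.27 -0.24 -0.14] now in bottle mm [ 29.6  37.3 192.2] tool in bottle axes
 [[-0.017  0.107  0.994]
 [ 1.    -0.002  0.017]
 [ 0.004  0.994 -0.107]]
time 28.15 q [-0.317   0.049  -0.2678  2.221   1.603   0.4911 -0.4014] F [ 0.4 -4.9  0.6] bottle axes F [ 0.2 -4.9  0.8] w 0.0005
190              .                                                    .++++++++++++++++++
191                                             ..                  ..+++++++++++++++++++
192                                 .        ....                  .+++++++++++++++++++++
193                                 .. . ....                      .+++++++++++++++++++++
194                                 .. ....                        .++++++++++####+++++++
195               
[... 2971 characters left out ...]
####++....................        ..  . .   .  .   ..............+++++
229   r +##############++................... .. .   . ..   .  .  ... ................++++
230     .+##++#######+++++..................  ...     ....  ..... ....................+++
231      .....++##+++.++++................. .... . .       .  .........................++
232           ........+++++........... . . . .   . .  .. . .  ..........................+
233                 .++++++............    . . . .  .   .................................
234                ..++++++.... . . ....   ...    . .  ..................................
235 .             ...++++....   ...  ...   ..   . .. ....................................
```

The cap is open against its stop: the collar shows bare at (353,211), the cap is on the right at (376,205), and 4.9 N pushes back. Next I'll back out, open the gripper, and line up with the body.

```bash
python3 -m inch '[[-0.3,0,-2.5,0],[-0.3,0,-5,0],[-0.3,0,-7.3,0],[-2,-1.5,-7.3,0],[-3.5,-4,-7.2,0]]' >/dev/null; python3 bt.py s -42 0 120; python3 -m inch '[[-0.2,-0.5,0,0],[-0.3,-1.5,0.2,0],[-0.3,-2.5,0.2,0],[-0.3,-2.5,0.2,0],[-0.3,-2.5,0.2,0]]' 1 40 >/dev/null; python3 bt.py s 19 0 118
```

```text
world [0.5652 0.1667 0.1505] shift [-0.6  -4.19  0.91] now in bottle mm [-47.    5.7 162.7] tool in bottle axes
 [[-0.026  0.102  0.994]
 [ 1.    -0.002  0.027]
 [ 0.004  0.995 -0.102]]
time 28.7 q [-0.3203 -0.1718 -0.2983  2.3979  1.4821  0.4684 -0.3377] F [ 0.7 -0.8 -0.7] bottle axes F [ 0.9 -0.8 -0.2] w 0.0007
world [0.6181 0.165  0.1201] shift [-0.29 -1.03  6.69] now in bottle mm [-46.5   1.4 135.4] tool in bottle axes
 [[-0.023  0.107  0.994]
 [ 1.     0.     0.023]
 [ 0.002  0.994 -0.107]]
time 29.2 q [-0.31   -0.1518 -0.3265  2.4392  1.5785  0.4833 -0.4594] F [ 0.2 -0.   0.2] bottle axes F [ 0.1 -0.   0.3] w 0.0328
```

```bash
python3 -m inch '[[0,0,0,0],[-0.1,0,0,0],[-0.2,0,0.3,0],[-0.3,-0.1,0.7,0],[-0.3,-0.2,1.2,0]]' >/dev/null; python3 bt.py s 19 0 118; python3 -m inch '[[0,-0.3,1.2,0],[0,-0.5,2.5,0],[0,-0.7,3.8,0],[0,-0.8,5.0,0],[0,-0.8,5.6,0]]' >/dev/null; python3 bt.py s 19 0 118
```

```text
world [0.6181 0.165  0.1201] shift [ 0.18 -0.77  5.46] now in bottle mm [-34.4  -2.9 131.4] tool in bottle axes
 [[-0.021  0.107  0.994]
 [ 1.    -0.001  0.021]
 [ 0.003  0.994 -0.107]]
time 29.7 q [-0.294  -0.1169 -0.3206  2.4355  1.6571  0.4791 -0.5243] F [-0.4  0.3 -0.3] bottle axes F [-0.2  0.3 -0.4] w 0.0723
world [0.6181 0.165  0.1201] shift [ 0.18  0.15 -0.22] now in bottle mm [ 21.1  -1.8 116.3] tool in bottle axes
 [[-0.02   0.109  0.994]
 [ 1.    -0.     0.021]
 [ 0.003  0.994 -0.109]]
time 30.2 q [-0.2729  0.0594 -0.2868  2.3818  1.9371  0.5061 -0.7563] F [ 0.4 -1.2 -0. ] bottle axes F [ 0.4 -1.1  0.2] w 0.0869
```

```bash
python3 -m inch '[[0.1,0,0,0],[0.2,0,0,0],[0.2,0,0,0],[0.2,0,0,0],[0.2,0,0,0]]' 0 40 >/dev/null; python3 bt.py s 19 0 118; cat > fin.py <<'E'
import sys,json
from h import *
from bt import W,A
o=robot.get_obs();R=Ro.from_euler('xyz',o['orientation']).as_matrix();p=o['tool_pos']
if sys.argv[1]=='save':
    json.dump(dict(off=(R.T@(W('s',[0,0,174])-p)).tolist(),B=(R.T@A).tolist()),open('g.json','w')); sys.exit()
g=json.load(open('g.json'));off=np.array(g['off']);B=np.array(g['B'])
th=float(sys.argv[1]);h=float(sys.argv[2]); tgt=np.array([.5327,-.1709,.07+h])
Rf=R@Ro.from_euler('z',th,degrees=True).as_matrix(); Af=Rf@B; tcp=tgt-Rf@off
print('nozzle now',p+R@off,'bottle z now',(R@B)[:,2],'final bz',Af[:,2],'TCP',tcp,'below level',np.degrees(np.arcsin(-Af[2,2])).round(1))
print('shift cm (tool axes now)',(R.T@(tcp-p)*100).round(2))
cap=[tcp+Rf@off+Af@np.array(c) for c in([0,.050,.025],[.018,.05,.012],[-.018,.05,.012],[0,.047,.02])]
print('cap low z',min(c[2] for c in cap)-.07,'q',o['qpos'],'t',round(o['time'],2),'F',o['force'].round(1),'w',round(o['gripper_width'],4),'tz',R[:,2])
E
python3 -m inch '[[0,0,0,0],[0,0,0,0],[0,0,0,0],[0,0,0,0],[0,0.2,0,0]]'; python3 fin.py save; python3 fin.py 145 .012
```

```text
world [0.6181 0.165  0.1201] shift [-0.1  -0.   -0.07] now in bottle mm [ 19.7   1.  118. ] tool in bottle axes
 [[-0.022  0.106  0.994]
 [ 1.    -0.001  0.022]
 [ 0.003  0.994 -0.106]]
time 30.7 q [-0.2762  0.057  -0.2902  2.3804  1.9288  0.5093 -0.7515] F [1.  0.7 0.8] bottle axes F [0.5 0.7 1.2] w 0.0551
time: 31.2
tool_pos: [0.6191, 0.167, 0.1201]
orientation: [2.169, -0.013, 1.559]
force: [-2.2, 5.1, -0.7]
gripper_width: 0.0494
nozzle now [0.6276 0.1647 0.1784] bottle z now [ 0.4692 -0.0147  0.8829] final bz [-0.5541 -0.5576 -0.6181] TCP [ 0.5793 -0.1424  0.1044] below level 38.2
shift cm (tool axes now) [-31.    -2.99  -2.35]
cap low z 0.015461653091036975 q [-0.2757  0.0561 -0.2899  2.3778  1.9222  0.5042 -0.7433] t 31.2 F [-2.2  5.1 -0.7] w 0.0494 tz [ 0.8266 -0.0023 -0.5627]
```

```bash
python3 -m inch '[[0,0.8,-0.1,0],[0,2,-0.2,0],[0,3.5,-0.35,0],[0,5,-0.5,0],[0,6.5,-0.7,0]]' >/dev/null; python3 fin.py 145 .018;  python3 -m inch '[[0,2,-0.2,0],[0,4,-0.4,0],[0,6,-0.6,0],[0,8,-0.8,0],[0,10,-1,0]]' >/dev/null; python3 fin.py 145 .018;  python3 bt.py s 19 0 118
```

```text
nozzle now [0.6573 0.1619 0.2329] bottle z now [ 0.4739 -0.016   0.8804] final bz [-0.5587 -0.5562 -0.6153] TCP [ 0.5795 -0.1425  0.1102] below level 38.0
shift cm (tool axes now) [-30.85  -8.63  -1.91]
cap low z 0.021326130100780008 q [-0.2512 -0.009  -0.2629  2.288   1.6539  0.4209 -0.4226] t 31.7 F [-0.6  1.9 -4.9] w 0.0489 tz [ 0.8236 -0.004  -0.5671]
nozzle now [0.7063 0.1576 0.3222] bottle z now [ 0.4722 -0.0159  0.8813] final bz [-0.56   -0.5553 -0.6149] TCP [ 0.5795 -0.1427  0.1102] below level 37.9
shift cm (tool axes now) [-30.63 -18.75  -0.77]
cap low z 0.0214891855316056 q [-0.227  -0.0488 -0.2215  2.1158  1.1805  0.3991  0.1249] t 32.2 F [-0.  -1.2 -3.8] w 0.0489 tz [ 0.8246 -0.009  -0.5656]
world [0.6181 0.165  0.1201] shift [  0.22 -16.36   1.57] now in bottle mm [ 21.8  -2.7 282.3] tool in bottle axes
 [[-0.017  0.112  0.994]
 [ 1.    -0.002  0.017]
 [ 0.004  0.994 -0.112]]
time 32.2 q [-0.227  -0.0488 -0.2215  2.1158  1.1805  0.3991  0.1249] F [-0.  -1.2 -3.8] bottle axes F [ 1.8 -1.2 -3.3] w 0.0489
```

```bash
python3 -m inch '[[-3,2,-1,0],[-7,4,-2,0],[-12,6,-3,0],[-16,8,-3,0],[-20,9,-3,0]]' >/dev/null; python3 fin.py 145 .018;  python3 -m inch '[[-2,0,0,8],[-4,0,0,16],[-6,0,0,24],[-8,0,0,32],[-10,0,0,40]]' >/dev/null; python3 fin.py 105 .018
```

```text
nozzle now [ 0.7235 -0.0099  0.4006] bottle z now [ 0.4742 -0.0165  0.8803] final bz [-0.5609 -0.555  -0.6143] TCP [ 0.5796 -0.1427  0.1101] below level 37.9
shift cm (tool axes now) [-14.02 -26.51   2.15]
cap low z 0.02138500251023795 q [-0.3239 -0.1829  0.2435  2.0611  0.3442  0.3066  1.2099] t 32.7 F [-0.2  0.4 -3.1] w 0.049 tz [ 0.8234 -0.0078 -0.5674]
nozzle now [ 0.7132 -0.1424  0.3861] bottle z now [ 0.332  -0.6557  0.6781] final bz [-0.5633 -0.5505 -0.6162] TCP [ 0.5797 -0.1429  0.1102] below level 38.0
shift cm (tool axes now) [-20.21 -17.37   2.15]
cap low z 0.021060181700064143 q [-0.3923 -0.1886  0.5237  2.0505 -0.1405  0.3008  1.129 ] t 33.2 F [-0.7 -0.5 -3.7] w 0.0491 tz [ 0.8222 -0.0062 -0.5692]
```

```bash
python3 -m inch '[[0,0,0,8],[0,0,0,16],[0,0,0,24],[0,0,0,32],[0,0,0,40]]' >/dev/null;  python3 -m inch '[[0,0,0,8],[0,0,0,16],[0,0,0,24],[0,0,0,32],[0,0,0,40]]' >/dev/null; for a in 25 33 40; do python3 fin.py $a .018; done
```

```text
nozzle now [ 0.6747 -0.1498  0.3302] bottle z now [-0.3878 -0.8485 -0.3601] final bz [-0.5632 -0.5505 -0.6163] TCP [ 0.5797 -0.1429  0.1102] below level 38.0
shift cm (tool axes now) [-20.56  16.96   2.13]
cap low z 0.021034257734576775 q [-0.0843 -0.1542  0.2459  2.0422 -0.3445  0.3102 -0.0984] t 34.2 F [-0.2  0.9 -2.8] w 0.0489 tz [ 0.822  -0.0056 -0.5694]
nozzle now [ 0.6747 -0.1498  0.3302] bottle z now [-0.3878 -0.8485 -0.3601] final bz [-0.6017 -0.43   -0.6731] TCP [ 0.5816 -0.1494  0.1131] below level 42.3
shift cm (tool axes now) [-19.92  17.34   2.13]
cap low z 0.015305647546828699 q [-0.0843 -0.1542  0.2459  2.0422 -0.3445  0.3102 -0.0984] t 34.2 F [-0.2  0.9 -2.8] w 0.0489 tz [ 0.822  -0.0056 -0.5694]
nozzle now [ 0.6747 -0.1498  0.3302] bottle z now [-0.3878 -0.8485 -0.3601] final bz [-0.6273 -0.3176 -0.7111] TCP [ 0.5829 -0.1555  0.115 ] below level 45.3
shift cm (tool axes now) [-19.41  17.73   2.13]
cap low z 0.010170727202010607 q [-0.0843 -0.1542  0.2459  2.0422 -0.3445  0.3102 -0.0984] t 34.2 F [-0.2  0.9 -2.8] w 0.0489 tz [ 0.822  -0.0056 -0.5694]
```

```bash
python3 -m inch '[[-1.5,1.5,0.2,7],[-4,3.5,0.4,15],[-6.5,5.7,0.7,23],[-9,7.8,1,30],[-11,9.6,1.2,33]]' >/dev/null; python3 fin.py 0 .03
```

```text
nozzle now [ 0.5912 -0.1528  0.1878] bottle z now [-0.6011 -0.4314 -0.6728] final bz [-0.6011 -0.4314 -0.6728] TCP [ 0.5816 -0.1494  0.1251] below level 42.3
shift cm (tool axes now) [-2.93 10.29  0.2 ]
cap low z 0.027424917401454904 q [-0.4858 -0.2289  0.7276  2.3294 -1.1009  0.1035  0.2306] t 34.7 F [ 1.  -0.6 -1.3] w 0.0489 tz [ 0.8225 -0.0067 -0.5687]
```

```bash
python3 -m inch '[[-0.6,2,0,0],[-1.2,4,0.1,0],[-1.8,6,0.1,0],[-2.1,7,0.1,0],[-2.1,7,0.1,0]]' >/dev/null; python3 fin.py 0 .018
```

```text
nozzle now [ 0.5495 -0.1677  0.1432] bottle z now [-0.608  -0.4343 -0.6646] final bz [-0.608  -0.4343 -0.6646] TCP [ 0.5818 -0.149   0.1124] below level 41.7
shift cm (tool axes now) [-2.08  5.07  1.84]
cap low z 0.014878499970446477 q [-0.622  -0.3001  0.9414  2.4261 -1.556   0.0959  0.8045] t 35.2 F [ 0.4  0.6 -2.9] w 0.0491 tz [ 0.813   0.0038 -0.5822]
```

```bash
python3 -m inch '[[-2,5,1.8,0],[-2,5,1.8,0],[-2,5,1.8,0],[-2,5,1.8,0],[-2,5,1.8,0]]' >/dev/null; python3 fin.py 0 .018;python3 -m inch '[[-2,5,1.8,0],[-2,5,1.8,0],[-2,5,1.8,0],[-2,5,1.8,0],[-2,5,1.8,0]]' >/dev/null; python3 fin.py 0 .018
```

```text
nozzle now [ 0.5354 -0.1733  0.1167] bottle z now [-0.6307 -0.4387 -0.6402] final bz [-0.6307 -0.4387 -0.6402] TCP [ 0.5826 -0.1487  0.1104] below level 39.8
shift cm (tool axes now) [-1.28  2.09  1.55]
cap low z 0.014203523998590248 q [-0.7121 -0.3006  1.0627  2.4441 -1.5556  0.0959  0.8485] t 35.7 F [-0.3 -0.3 -2.2] w 0.0491 tz [ 0.7901  0.0069 -0.6129]
nozzle now [ 0.5254 -0.184   0.0902] bottle z now [-0.6563 -0.4362 -0.6156] final bz [-0.6563 -0.4362 -0.6156] TCP [ 0.5835 -0.1488  0.1085] below level 38.0
shift cm (tool axes now) [-1.05 -0.84  0.71]
cap low z 0.013313737607529463 q [-0.8515 -0.3008  1.2414  2.4469 -1.5555  0.0952  0.8948] t 36.2 F [-0.2 -0.7 -2.8] w 0.0488 tz [ 0.7652  0.0068 -0.6437]
```

```bash
python3 fin.py 8 .02; python3 -m inch '[[-0.2,-0.4,0.1,0],[-0.4,-0.8,0.3,0],[-0.7,-1,0.5,0],[-1,-1,0.7,0],[-1,-1,0.7,0]]' >/dev/null; python3 fin.py 0 .018; python3 fin.py 8 .018
```

```text
nozzle now [ 0.5254 -0.184   0.0902] bottle z now [-0.6563 -0.4362 -0.6156] final bz [-0.6904 -0.3076 -0.6547] TCP [ 0.5852 -0.1558  0.1124] below level 40.9
shift cm (tool axes now) [-0.24 -0.91  0.58]
cap low z 0.009844063480233242 q [-0.8515 -0.3008  1.2414  2.4469 -1.5555  0.0952  0.8948] t 36.2 F [-0.2 -0.7 -2.8] w 0.0488 tz [ 0.7652  0.0068 -0.6437]
nozzle now [ 0.5331 -0.1695  0.0925] bottle z now [-0.657  -0.4401 -0.6122] final bz [-0.657  -0.4401 -0.6122] TCP [ 0.5834 -0.1485  0.1082] below level 37.7
shift cm (tool axes now) [-0.04  0.39  0.25]
cap low z 0.013123574631954307 q [-0.8515 -0.2689  1.2016  2.4395 -1.5554  0.0958  0.8491] t 36.7 F [ 0.  -0.2 -3.3] w 0.0492 tz [ 0.7612  0.0131 -0.6484]
nozzle now [ 0.5331 -0.1695  0.0925] bottle z now [-0.657  -0.4401 -0.6122] final bz [-0.6922 -0.3116 -0.651 ] TCP [ 0.5852 -0.1554  0.1101] below level 40.6
shift cm (tool axes now) [0.7  0.46 0.25]
cap low z 0.00768078026318092 q [-0.8515 -0.2689  1.2016  2.4395 -1.5554  0.0958  0.8491] t 36.7 F [ 0.  -0.2 -3.3] w 0.0492 tz [ 0.7612  0.0131 -0.6484]
```

```bash
python3 fin.py 11 .022; python3 -m inch '[[0.2,0,0,2],[0.5,0.1,0,5],[0.8,0.1,0,8],[1,0.1,0.1,11],[1,0.1,0.1,11]]' >/dev/null; python3 fin.py 0 .018; python3 - <<'E'
from h import *
s=robot.snapshot("scene")[200:290,190:300];t=robot.snapshot("top")[165:255,260:370]
f=lambda a:cv2.resize(a,(660,540),interpolation=3)[:, :]
cv2.imwrite("pics/last.png",cv2.resize(np.hstack([f(s),f(t)]),(800,328),interpolation=3))
cv2.imwrite("pics/ls.png",s);cv2.imwrite("pics/lt.png",t)
E
```

```text
nozzle now [ 0.5331 -0.1695  0.0925] bottle z now [-0.657  -0.4401 -0.6122] final bz [-0.7024 -0.2618 -0.6619] TCP [ 0.5857 -0.1581  0.1147] below level 41.4
shift cm (tool axes now) [ 1.11  0.24 -0.01]
cap low z 0.009627991924187812 q [-0.8515 -0.2689  1.2016  2.4395 -1.5554  0.0958  0.8491] t 36.7 F [ 0.  -0.2 -3.3] w 0.0492 tz [ 0.7612  0.0131 -0.6484]
nozzle now [ 0.534  -0.1702  0.0921] bottle z now [-0.7026 -0.2606 -0.6621] final bz [-0.7026 -0.2606 -0.6621] TCP [ 0.5857 -0.1582  0.1107] below level 41.5
shift cm (tool axes now) [-0.03  0.4   0.17]
cap low z 0.0056254297984253965 q [-0.8094 -0.2178  1.1938  2.4227 -1.5243  0.1554  0.616 ] t 37.2 F [ 0.1 -0.4 -3.5] w 0.0492 tz [ 0.7614  0.0119 -0.6482]
```

View pics/last.png

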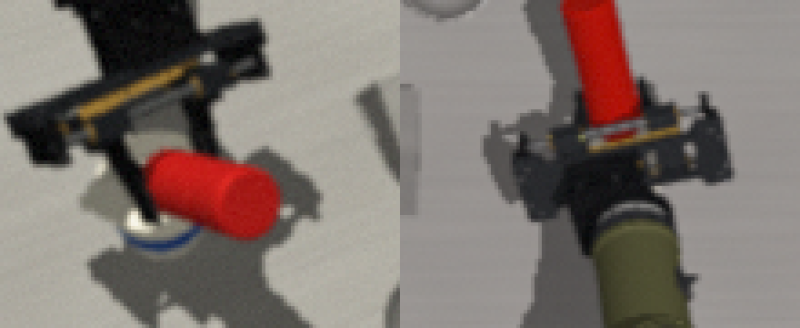

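The picture shows the red bottle tipped over the cup with its foot up at scene (258,256). The nozzle is hidden behind the bottle. I'll check the held bottle's silhouette against the model, and the cup and bystanders against the first picture.

```bash
cat > chk.py <<'E'
from h import *
import json
o=robot.get_obs();R=Ro.from_euler('xyz',o['orientation']).as_matrix();p=o['tool_pos']
g=json.load(open('g.json'));off=np.array(g['off']);B=np.array(g['B'])
noz=p+R@off; bz=(R@B)[:,2]
ims={n:robot.snapshot(n) for n in("scene","top")}
a=np.linspace(0,2*np.pi,40)
def redm(im): m=(im[...,2].astype(int)>im[...,1]+60)&(im[...,1]<60)&(im[...,0]<60)&(im[...,2]>90); return m
win={"scene":(210,290,200,290),"top":(150,210,290,345)}
def model(n,nz,z):
    u=np.cross(z,[0,0,1.]);u/=np.linalg.norm(u);v=np.cross(z,u);P=[]
    for s in np.linspace(0,.135,2): P.append(nz-z*(.174-s)+.025*(np.outer(np.cos(a),u)+np.outer(np.sin(a),v)))
    h=cv2.convexHull(np.float32(proj(n,np.vstack(P)))); return h
for n in ims:
    r0,r1,c0,c1=win[n]; m=redm(ims[n]); w=np.zeros_like(m);w[r0:r1,c0:c1]=1;m&=w.astype(bool)
    k=np.zeros(m.shape,np.uint8);cv2.fillPoly(k,[np.int32(np.round(model(n,noz,bz)))],1)
    ys,xs=np.nonzero(m);yk,xk=np.nonzero(k)
    q=lambda v:np.percentile(v,[1,50,99]).round(1)
    print(n,'seen x',q(xs),'y',q(ys),'n',len(xs),'| model x',q(xk),'y',q(yk),'n',len(xk))
    ref=cv2.imread(f"pics/{n}0.png"); d=np.abs(ims[n].astype(int)-ref).max(2)>60
    for nm,b in {"scene":{"cupfoot":(258,274,215,252),"bowl":(272,308,293,332),"shake":(230,292,100,155),"stack":(140,178,380,412),"amber":(215,240,303,328),"brown":(194,218,362,394)},"top":{"bowl":(143,172,255,288),"shake":(210,242,376,422),"green":(230,288,212,236)}}[n].items():
        print(nm,d[b[0]:b[1],b[2]:b[3]].mean().round(3),end='; ')
    print()
s=ims["scene"]
for y in range(228,274): print(y,''.join('B' if int(q[0])>int(q[2])+30 else 'r' if q[2]>int(q[1])+60 else '#' if q.min()>165 else '+' if q.min()>125 else '.' if q.min()>70 else ' ' for q in s[y,205:265]))
E
python3 chk.py
```

```text
scene seen x [231. 249. 265.] y [242. 252. 264.] n 635 | model x [229. 249. 268.] y [239.7 251.  264. ] n 769
cupfoot 0.258; bowl 0.0; shake 0.0; stack 0.183; amber 0.086; brown 0.0; 
top seen x [305. 315. 324.] y [162. 181. 202.] n 528 | model x [303. 314. 324.] y [160. 180. 201.] n 661
bowl 0.0; shake 0.0; green 0.05; 
228                            ..              .+++++#++#+++++++
229       .                 .        .         .++++++++++++++++
230      ..               .        ...         .++++++++++++++++
231                              .....         .++++++++++++++++
232                           .........        .++++++++++++++++
233                        .............        .+++++++++++++++
234                        .............        .+++++++++++++++
235                        .............        .+++++++++++++++
236                     ................        .+++++++++++++++
237      ..            ..................       .+++++++++++++++
238     ..             ..................        .++++++++++++++
239      ...            ..................       .+++#++++++++
[... 1512 characters left out ...]
++++#+++...+++##+..........BBB..    rrrrrrrrrrrrr 
264 ++++++++#+++++++++.......+.........BBBB.....    rrrrrrrrr   
265 ++++++++++++++#++++.BB...........BBBB ........     rrrr  . .
266 +++++++++++++#+++++. BBBB  BBBBBBBBB .............     .....
267 ++++++++++++#++++++... BBBBBBBBBBB ........... .... ........
268 ++++++++++++++...+....... BBBBB ...........................+
269 ++++++++++++..............................................++
270 +++++++++++...............................................++
271 ++++++++++.... ...........................................++
272 ++++++++++................................. ..............++
273 +++++++++.................................................++
```

```bash
python3 -m inch '[[0,0,0,0],[0,0,0,0],[0,0,0,0],[0,0,0,0],[0,0,0,0]]' >/dev/null; python3 fin.py 0 .022; python3 - <<'E'
from h import *
ref=cv2.imread("pics/scene0.png");s=robot.snapshot("scene")
for nm,(a,b,c,d) in {"stack":(135,180,378,415),"ambercap":(212,235,308,334),"browncap":(192,212,374,396)}.items():
    for im in(ref,s):
        y,x=np.nonzero(im[a:b,c:d].min(2)>165); print(nm,(x.mean()+c).round(1),(y.mean()+a).round(1),len(x))
print(robot.get_obs()['dq'].round(3))
E
```

```text
nozzle now [ 0.534  -0.1697  0.0921] bottle z now [-0.7022 -0.2609 -0.6624] final bz [-0.7022 -0.2609 -0.6624] TCP [ 0.5857 -0.1582  0.1147] below level 41.5
shift cm (tool axes now) [ 0.09  0.12 -0.09]
cap low z 0.009609319383519388 q [-0.8095 -0.2185  1.1933  2.4231 -1.5242  0.1555  0.6162] t 37.9 F [-0.3 -0.9 -3.3] w 0.0488 tz [ 0.7616  0.0128 -0.648 ]
stack 397.5 148.3 192
stack 394.3 149.8 293
ambercap 323.1 223.3 94
ambercap 321.4 224.0 162
browncap 385.3 200.6 128
browncap 385.6 200.6 150
[ 0.001  0.     0.001  0.001  0.001  0.    -0.   ]
```

```bash
python3 -c "
from rig import robot
print(robot.hand_in())"
```

```text
the job is handed in; nothing more can be done
None
```

I shut the caramel cap, opened the strawberry cap in the rack, drew the red bottle out and tipped it over the cup. I handed the job in at about 38 s with the arm still. No verdict came back.

- **Tilting the tool:** moves can only turn about the tool's own axis. I tilted the tool by pushing repeatedly against its reach limits, which drove several joints right up to their range limits. Some readings were slightly past the rounded limits (for example 2.0529 against 2.05, and -0.3017 against -0.3).
- **Caramel cap:** it was pressed down with 12 N and looked flat in the next picture.
- **Strawberry cap:** the first flick slid past the tab and left the cap shut. The second, lower one carried it over until the finger met 4.9 N at the stop. I could not see the cap again once the bottle was over the cup.
- **Final pose:** from the arm pose and grip, the bottle points about 41° below level. The nozzle is about 22 mm above the rim and within 2 mm of the cup's centre. The open cap is about 10 mm above rim level. The bottle's outline agreed with this to about 1 pixel, or about 3 mm, but the nozzle itself was hidden from both cameras.
- **Other things on the counter:** the cup's blue band is where it was, and the bowl and shake cup showed no change. The brown cap also looks unchanged. The cup stack check disagreed by 3 px against the first picture. I put that down to the arm's shadow having lifted from it, but did not confirm it.

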